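Reset the batch timer and press the label holder home on the jar rack

TASK

A new batch is starting at the little jar rack. First twist the red dial of the kitchen timer back (anticlockwise from above) to its zero stop and leave it there; then take the blue label holder out of its grey stand and push its white tongue down behind the metal lip at the front of the rack, white card facing the front, until it is fully home against the springy strip in the slot. Finish while still gripping the holder and pressing it home (the strip pushes it back up if you let go), so that I can lock it, and leave the spice jars and the measuring cup alone.

Things in the scene. Friction and masses are not known exactly. Their poses are not given: they have to be found in the camera images.
- kitchen_timer: Wind-up timer, white base 63 mm across, red dial on top, fixed to the worktop on one side of the rack (the stand is on the other; sides vary). Origin: centre of its underside. On the dial (60 mm wide, top 34 mm high) stands a straight grip bar 46 mm long, 8 mm thick, 34 to 47 mm above the worktop, centred on the axis. At dial zero the bar lies along the timer's x axis.
- timer_grip (a point): Middle of the timer's grip bar, on the dial's upright axis, 41 mm above the worktop. Its axes are those of the timer's base (they do not turn with the dial).
- kitchen_timer_dial (a joint): Angle of the timer's dial (rad): 0 at the zero stop (a hard stop), grows clockwise seen from above, so at value a the bar is turned by -a about z from the timer's x axis. Starts between 0.6 and 1.2; turns easily (about 0.01 N m) and stays where it is left.
- rack: Low wooden jar rack, fixed, 240 mm wide (y), 50 mm high; its front (-x) has a metal lip. Origin: on the worktop below the middle of the label slot. The slot, 8 mm wide (x), 56 mm long (y), upright and open at the top, lies between the 5 mm lip and the wooden board, whose tops are both 50 mm above the worktop; the lip's top is rounded. The board reaches 116 mm behind the slot.
- slot (a point): Middle of the slot's mouth, level with the rack's top (50 mm above the worktop). x points to the back of the rack, y along the slot, z up.
- strip (a joint): Sprung rubber strip inside the slot: how far it is pushed down (m), 0 at rest with its top 22 mm below the slot's mouth. It pushes up with about 4 N at once and 7 N at 6 mm; the holder is fully home at about 6 mm, when its shoulder meets the lip and board.
- holder: Label holder, 60 g, standing in its stand. White tongue: 5 mm thick (x), 50 mm wide (y), 28 mm long, lower edge rounded. Blue head above it: 14 mm thick (x), 56 mm wide (y), 42 mm high (28 to 70 mm above the origin), blank white card on its -x face. Origin: middle of the tongue's lower edge; z up. Grip the head across its thickness (x) from above, firmly.
- shoulder (a point): Underside of the holder's blue head, in the middle, 28 mm above its origin: it rests on the slot's mouth when home.
- card (a point): Middle of the white card on the front (-x) face of the holder's head.
- stand: Small grey stand, fixed, 70 x 80 mm, 32 mm high; a 7 mm wide, 56 mm long slot along its y holds the holder's tongue loosely, the tongue's lower edge 8 mm above the worktop. Origin: centre of its underside. Lift the holder straight up by 30 mm or more. (Over the back of the worktop, from about x = 0.55 m and 0.45 m up, hang wall cabinets with knobs: keep the wrist clear.)
- spice_a: Spice jar, 41 mm across, 105 mm tall, dark cap, standing loose on the rack's board at its right rear (seen from the robot). Origin: centre of its underside. Leave alone.
- spice_b: The same kind of jar at the rack's left rear. Leave alone.
- measure_cup_b: Metal measuring cup with a flat handle, 45 x 128 x 24 mm, lying loose on the worktop between the rack and the robot. Leave alone.
There are look-alikes about, which are no part of the job. Leave any purple look-alike of the kitchen_timer alone. There is more than one size of the holder; the one meant has the size given above.

How it is judged (in metres and radians):
On the way, in this order (a step that is already met when the one before it is completed fails the run):
1. the timer's dial is turned back to its zero stop (value of joint kitchen_timer_dial below 0.07 rad), for 0.2 s.
2. the holder's tongue is in the slot behind the lip (x of shoulder in the frame of slot between -0.005 and 0.005 m and y of shoulder in the frame of slot between -0.007 and 0.007 m and z of shoulder in the frame of slot below 0.018 m), for 0.1 s.
At the end, for the whole second after the job is handed in: Dial within 0.09 rad of zero; holder upright (0.1 rad) in the slot, card to the front, shoulder at most 1.5 mm above the mouth, strip down over 4.5 mm, pressing on rack and strip with over 4 N, at rest, fingers bearing on it with over 2 N (value of joint kitchen_timer_dial below 0.09 rad and x of shoulder in the frame of slot between -0.005 and 0.005 m and y of shoulder in the frame of slot between -0.007 and 0.007 m and z of shoulder in the frame of slot below 0.0015 m and value of joint strip above 0.0045 m and contact force between holder and rack above 4 N and contact force between the fingers and holder above 2 N and angle between holder's own z axis and vertical below 0.1 rad and x of card in the frame of slot below 0 m and linear speed of holder below 0.02 m/s); the arm keeps its last pose, push and grip.
It fails at once if the right spice jar is moved by more than 25 mm or tipped over (distance of spice_a from where it was at the start of the episode above 0.025 m or angle between spice_a's own z axis and vertical above 0.4 rad).
It fails at once if the left spice jar is moved by more than 25 mm or tipped over (distance of spice_b from where it was at the start of the episode above 0.025 m or angle between spice_b's own z axis and vertical above 0.4 rad).
It fails at once if the measuring cup is moved by more than 25 mm or tipped over (distance of measure_cup_b from where it was at the start of the episode above 0.025 m or angle between measure_cup_b's own z axis and vertical above 0.4 rad).
It also fails if it takes over 72 s, if anything falls off the work surface, if the arm or the gripper's body presses on something with over 40 N, if the wrist force passes 120 N, or if a joint passes its speed limit or range.

ROBOT

A 6-joint arm with a two-finger parallel gripper is mounted at the origin on a cart in front of the work surface, level with it; the furniture and walls round the work are solid. World frame = base frame: x ahead of the robot, y to its left, z up, the work surface at z = 0. Lengths are in m, angles in degrees, forces in N, time in s.
With the tool pointing down it reaches from about 0.35 to 0.875 m from the base axis. Payload 4.2 kg.
Tool frame: the origin (TCP) lies midway between the tips of the shut fingers; the grasp point (between the pads) lies 19 mm behind it; y points along the fingers, x is the direction in which the jaws open and shut, and the axes are right-handed (so a half turn about y gives the same grasp; the last joint's range is limited). The gripper opens to 87 mm and grips with 3 to 60 N. Pads are 19 mm wide; open, the fingers measure 117 mm over their backs; the gripper's body (75 mm by 190 mm) begins 51 mm behind the grasp point.
Start: joints at [-58.637, 22.042, 0.453, 0, -68.411, -14.817], TCP at [0.178, -0.599, 0.197] pointing down, gripper open.
Joint ranges: [-179.83, 179.83], [-69.29, 118.12], [-61.27, 80.66], [-181.25, 117.63], [-171.15, -9.14], [-177.46, 177.46]. Speed limits (degrees/s): [159.86, 159.86, 180, 180, 180, 180].

INTERFACE

Orientations are given as a 3x3 rotation matrix whose columns are the frame's x, y, z axes.
In Python, from station import * gives the robot as it stands.
- The arm moves only by the tool jog_arm, never from a script. Its argument "series" is a list of rows, each a list of 3 entries, a list of its own where there are three numbers: the shift along the tool's x, y, z in m, then the turn, a rotation vector about the tool's x, y, z in degrees, then the finger opening in m, from 0 to 0.087. A call has 1 to 10 rows; each row shifts and turns the commanded pose from where the row before left it, along the tool's axes as they then stand; what a row does not reach is not made up. A row lasts 1/8 s, in which the tool goes at most 62.5 mm and 10.7 degrees, less where a joint would pass 70% of its speed; a pose out of reach is approached as far as the arm can. A call is refused whole if a number of a shift passes 0.0625 or a number of a turn 10.7, either way. A call with a gripper value outside its range is refused whole. The fingers move at their own pace and stop on an object; the grip force is fixed at half the most. Time passes only in rows, so rows that do not move let the fingers close. It gives the time, the measured TCP pose, the force and the opening at its end, in the units of the state.
- sense(): the state, without advancing time (a new reading comes with each control period).
- capture(name): name is "scene" or "side" or "wrist"; returns the picture (420x560x3 uint8, red, green, blue); there is no depth.
- camera_info(name): a dict with "fx", "fy", "cx", "cy" (pixels), "k1" (the pictures are not rectified: a ray, as slopes to the right and down, at radius r is drawn at 1 + k1 r^2 times it, then the intrinsics apply), "rvec" (rotation vector, rad) and "tvec" (3), from world to camera coordinates, as OpenCV has them. Camera axes: x right, y down, z forward; pixel columns grow to the right and rows downward; lengths in m; the calibration is good to about 2 mm. A picture is of the moment at which its call begins: read the wrist's pose just before it. camera_info takes no time and is no camera call; for the wrist camera it gives the pose at the moment of the call.
- finish_job(): hands the job in, once; it reports no verdict.
The state is a dict: "time_s": time; "joints": joint angles; "joint_velocities": joint speeds; "effort": joint torques, N m; "tcp_pos": TCP position; "ee_rot": TCP orientation; "wrist_force": force on the tool from outside, world axes, zero at the start; "moment": the same for the moment, N m; "gripper_width": opening from 0.0 (shut) to 1.0 (fully open).
Only numpy, scipy, OpenCV 4.12 (cv2) and the standard library are available. Lean on these libraries where they do the work, as an engineer would, in place of code of your own. Each camera call takes 0.05 s, during which the arm holds its last target. There are 200 camera calls.

## Working session

There is one attempt and no reset: what is moved stays moved. The work goes in short steps, Python scripts to look and compute and a tool call to move; the robot and the scene stay as the last step left them, time stands still between calls to the robot, and variables do not carry over. Pictures are saved under pics/ and viewed, about 8 in all and at most 12, crops included, and the job is handed in when it is done.

Besides the shell and the picture viewer there is one more tool, called after "Request:" by a JSON object that holds its "api" and its "payload", one argument or row to a line. jog_arm: Moves the arm, as the interface text tells. Its arguments: {"type":"object","properties":{"series":{"type":"array","items":{"type":"array"}}},"required":["series"]}

```bash
mkdir -p pics && cat > h.py <<'E'
from station import *
import numpy as np, cv2
def save(n,f):
    im=capture(n); cv2.imwrite('pics/'+f,cv2.cvtColor(im,cv2.COLOR_RGB2BGR)); return im
def ray(ci,u,v):
    K=np.array([[ci['fx'],0,ci['cx']],[0,ci['fy'],ci['cy']],[0,0,1.]])
    p=cv2.undistortPoints(np.array([[[u,v]]],float),K,np.array([ci['k1'],0,0,0.]))[0,0]
    R=cv2.Rodrigues(np.array(ci['rvec'],float))[0]; t=np.array(ci['tvec'],float).ravel()
    return -R.T@t, R.T@np.array([p[0],p[1],1.])
def onz(ci,u,v,z):
    c,d=ray(ci,u,v); return c+d*(z-c[2])/d[2]
def proj(ci,P):
    K=np.array([[ci['fx'],0,ci['cx']],[0,ci['fy'],ci['cy']],[0,0,1.]])
    return cv2.projectPoints(np.array(P,float).reshape(-1,1,3),np.array(ci['rvec'],float),np.array(ci['tvec'],float),K,np.array([ci['k1'],0,0,0.]))[0][:,0]
E
python3 - <<'E'
from h import *
s=sense(); print(s['time_s'],np.round(s['tcp_pos'],4),np.round(s['ee_rot'],3),s['gripper_width'])
a=save('scene','a.png');b=save('side','b.png')
for n in('scene','side','wrist'):
    ci=camera_info(n);R=cv2.Rodrigues(np.array(ci['rvec'],float))[0];print(n,ci['fx'],ci['k1'],-R.T@np.array(ci['tvec']).ravel(),R[2])
E
```

```text
0.0 [ 0.1778 -0.5985  0.1959] [[-0.285 -0.001 -0.959]
 [ 0.959  0.002 -0.285]
 [ 0.002 -1.     0.   ]] 1.0012191241820865
scene 519.7998051068909 -0.10491921054728465 [-0.75079695  0.67171181  1.12353468] [ 0.70311016 -0.37116649 -0.60652414]
side 543.1529086451517 -0.12046371171727971 [-0.42929674 -0.61871604  1.37035177] [ 0.53379752  0.36572361 -0.76243456]
wrist 335.18014575706474 0.022631678979697797 [ 0.1133485  -0.61793446  0.38340803] [ 0.23961804  0.07295732 -0.96812211]
```

View pics/a.png

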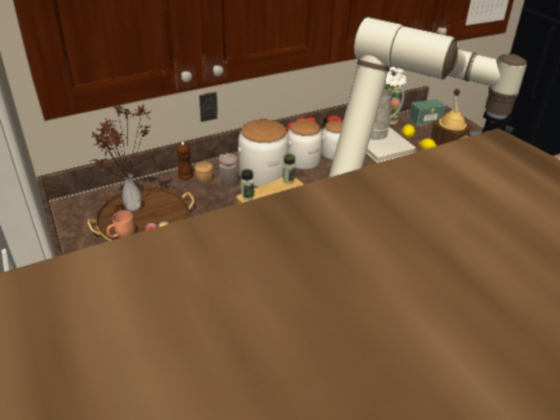

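View pics/b.png

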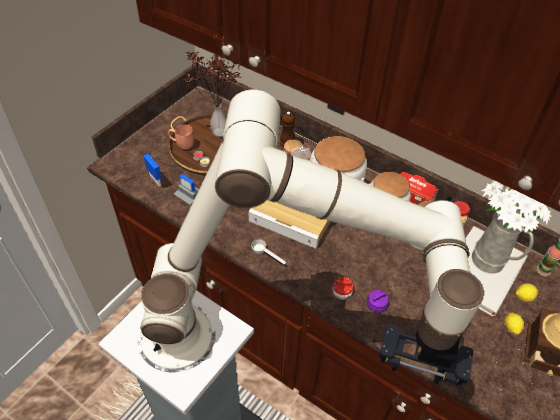

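The side view shows the red timer at (343,288), with a purple look-alike at (377,300). A blue holder stands in the grey stand at (187,187), and another blue holder is at (152,170) without a stand. The rack is at (288,222) and the cup at (265,248). The scene view is mostly blocked by a table top.

```bash
python3 - <<'E'
from h import *
ci=camera_info('side')
for n,u,v,z in[('timer',343,284,.041),('purple',377,298,.041),('rackL',249,208,.05),('rackR',323,239,.05),('holder',187,181,.06),('stand',186,194,.02),('blue2',152,168,.04),('cup',265,248,.01)]:
    print(n,np.round(onz(ci,u,v,z),3))
im=cv2.imread('pics/b.png')
a=cv2.resize(im[140:220,130:230],None,fx=4,fy=4,interpolation=cv2.INTER_CUBIC)
b=cv2.resize(im[260:330,315:415],None,fx=4,fy=4,interpolation=cv2.INTER_CUBIC)
c=cv2.resize(im[185:275,235:335],None,fx=4,fy=4,interpolation=cv2.INTER_CUBIC)
o=np.zeros((600,800,3),np.uint8);o[:320,:400]=a;o[320:600,:400]=b;o[:360,400:]=c
cv2.imwrite('pics/c.png',o)
E
```

```text
timer [ 0.398 -0.3    0.041]
purple [ 0.414 -0.404  0.041]
rackL [0.461 0.091 0.05 ]
rackR [ 0.496 -0.168  0.05 ]
holder [0.425 0.323 0.06 ]
stand [0.404 0.314 0.02 ]
blue2 [0.412 0.477 0.04 ]
cup [ 0.387 -0.027  0.01 ]
```

View pics/c.png

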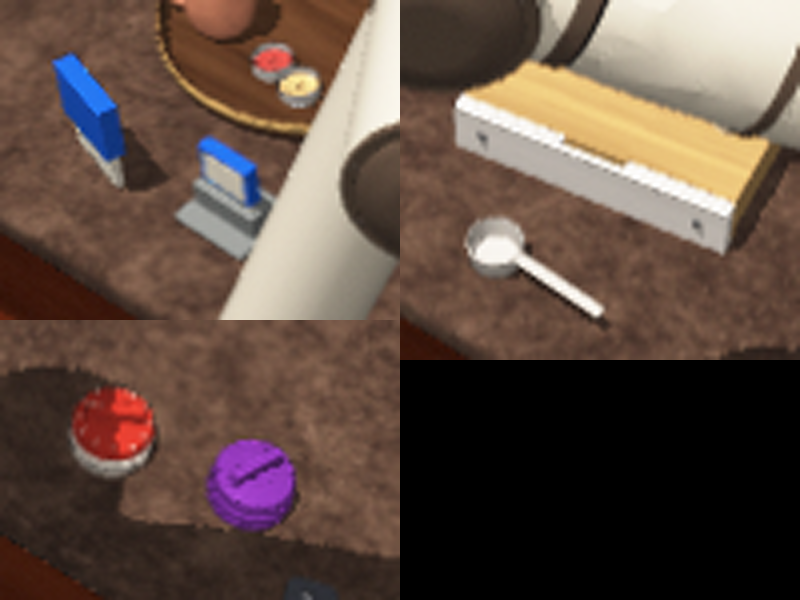

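The target holder is the one in the stand: it has a card and is the smaller one. The blue piece at (152,170) is bigger, has no card and no stand, so I'm leaving it. The target timer is the red one on the white base, with its bar roughly along the image horizontal. I'll move above it and look with the wrist camera.

Request:
{"api": "jog_arm", "payload": {
  "series": [
    [[0.028,0,-0.037],[0,0,0],0.087],
    [[0.028,0,-0.037],[0,0,0],0.087],
    [[0.028,0,-0.037],[0,0,0],0.087],
    [[0.028,0,-0.037],[0,0,0],0.087],
    [[0.028,0,-0.037],[0,0,0],0.087],
    [[0.028,0,-0.037],[0,0,0],0.087],
    [[0.028,0,-0.037],[0,0,0],0.087],
    [[0.028,0,-0.037],[0,0,0],0.087],
    [[0,0,0],[0,0,0],0.087],
    [[0,0,0],[0,0,0],0.087]
  ]
}}

```text
time_s: 1.35
tcp_pos: [0.3977, -0.3, 0.1967]
ee_rot: [[-0.285, -0.001, -0.958], [0.958, 0.0, -0.285], [0.0, -1.0, 0.001]]
wrist_force: [0.1, -0.9, 1.0]
gripper_width: 1.003
```

```bash
python3 - <<'E'
from h import *
s=sense(); print(s['time_s'],np.round(s['tcp_pos'],4),np.round(s['ee_rot'],3),s['wrist_force'])
ci=camera_info('wrist'); im=save('wrist','d.png')
hsv=cv2.cvtColor(im,cv2.COLOR_RGB2HSV)
m=(((hsv[...,0]<8)|(hsv[...,0]>172))&(hsv[...,1]>150)&(hsv[...,2]>60)).astype(np.uint8)
n,l,st,c=cv2.connectedComponentsWithStats(m)
for i in range(1,n):
    if st[i,4]>200: print(st[i],c[i],onz(ci,*c[i],.036), onz(ci,st[i,0],c[i][1],.034)[:2],onz(ci,st[i,0]+st[i,2],c[i][1],.034)[:2])
E
```

```text
1.35 [ 0.3977 -0.3     0.1967] [[-0.285 -0.001 -0.958]
 [ 0.958  0.    -0.285]
 [ 0.    -1.     0.001]] [ 0.13937142 -0.85876704  0.98619943]
[ 258  162   54   53 2023] [284.21255561 188.2990608 ] [ 0.40186997 -0.29593931  0.036     ] [ 0.41023885 -0.32257562] [ 0.39381607 -0.26742881]
```

View pics/d.png

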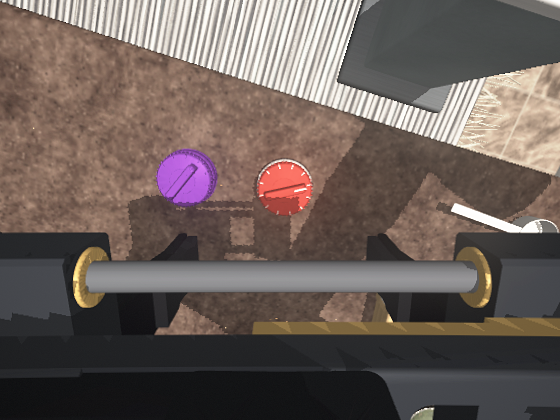

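The wrist view is turned round, with the image top toward the robot. The red dial is at (284,188), giving (0.402,-0.296), and the purple one is at (186,178). Next I'll enlarge it to read the bar.

```bash
python3 - <<'E'
from h import *
im=cv2.imread('pics/d.png')
cv2.imwrite('pics/e.png',cv2.resize(im[150:226,240:330],None,fx=7,fy=7,interpolation=cv2.INTER_CUBIC))
E
```

```text
(no output)
```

View pics/e.png

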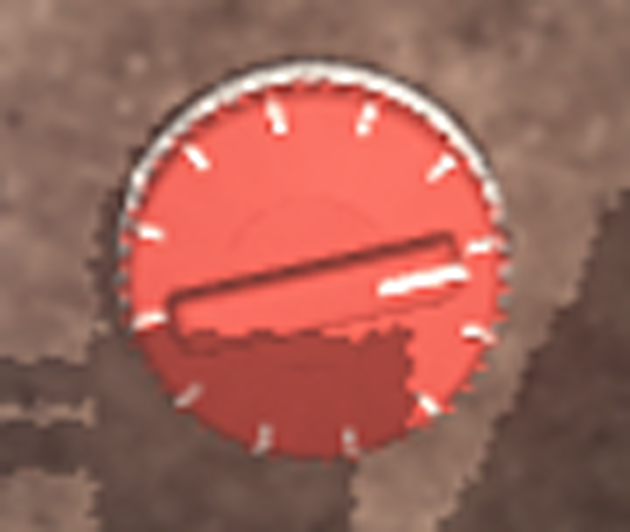

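```bash
python3 - <<'E'
from h import *
ci=camera_info('wrist')
f=lambda x,y:onz(ci,240+x/7-.5,150+y/7-.5,.047)
a,b=f(183,325),f(460,262)
print(a,b,(a+b)/2,np.linalg.norm(b-a),np.degrees(np.arctan2(*(b-a)[[1,0]])))
a,b=f(175,297),f(450,237); print(np.degrees(np.arctan2(*(b-a)[[1,0]])))
print(onz(ci,240+313/7,150+268/7,.034))
print(sense()['joints'])
E
```

```text
[ 0.41262513 -0.3131624   0.047     ] [ 0.39197884 -0.27685741  0.047     ] [ 0.40230199 -0.29500991  0.047     ] 0.0417650859614933 119.62646555467589
119.0723865450404
[ 0.40187296 -0.29571709  0.034     ]
[-1.83687558e+01  9.66668946e+00 -1.69089924e+01  2.15551447e-03
 -6.34656236e+01 -5.51185977e+01]
```

Bar direction is 119.5° in the world frame, centred at (0.402,-0.2955), with a length of about 42 mm against 46 nominal. I'll turn the tool +77° about its y axis and come down.

Request:
{"api": "jog_arm", "payload": {
  "series": [
    [[0.003,0,-0.0055],[0,9.6,0],0.06],
    [[0,0.012,0],[0,9.6,0],0.06],
    [[0,0.012,0],[0,9.6,0],0.06],
    [[0,0.012,0],[0,9.6,0],0.06],
    [[0,0.012,0],[0,9.6,0],0.06],
    [[0,0.012,0],[0,9.6,0],0.06],
    [[0,0.012,0],[0,9.6,0],0.06],
    [[0,0.012,0],[0,9.6,0],0.06],
    [[0,0,0],[0,0,0],0.06],
    [[0,0,0],[0,0,0],0.06]
  ]
}}

```text
time_s: 2.65
tcp_pos: [0.4023, -0.2964, 0.1133]
ee_rot: [[0.868, 0.0, -0.497], [0.497, -0.0, 0.868], [0.0, -1.0, -0.001]]
wrist_force: [0.4, -0.6, -0.6]
gripper_width: 0.686
```

Request:
{"api": "jog_arm", "payload": {
  "series": [
    [[0.0005,0.025,0.001],[0,0,0],0.05],
    [[0,0.025,0],[0,0,0],0.04],
    [[0,0.02,0],[0,0,0],0.03],
    [[0,0.0063,0],[0,0,0],0.03],
    [[0,0,0],[0,0,0],0.02],
    [[0,0,0],[0,0,0],0.012],
    [[0,0,0],[0,0,0],0.005],
    [[0,0,0],[0,0,0],0.005],
    [[0,0,0],[0,0,0],0.005]
  ]
}}

```text
time_s: 3.78
tcp_pos: [0.4024, -0.2945, 0.0369]
ee_rot: [[0.868, 0.0, -0.496], [0.496, -0.0, 0.868], [0.0, -1.0, -0.0]]
wrist_force: [-0.5, 0.5, -0.2]
gripper_width: 0.064
```

Request:
{"api": "jog_arm", "payload": {
  "series": [
    [[0,0,0],[0,0,0],0],
    [[0,0,0],[0,0,0],0],
    [[0,0,0],[0,0,0],0]
  ]
}}

```text
time_s: 4.15
tcp_pos: [0.4023, -0.2945, 0.0366]
ee_rot: [[0.868, -0.0, -0.496], [0.496, 0.0, 0.868], [-0.0, -1.0, 0.0]]
wrist_force: [0.4, -0.3, 0.3]
gripper_width: 0.005
```

```bash
python3 - <<'E'
from h import *
s=sense();print(s['gripper_width'],s['wrist_force'],s['moment'])
save('wrist','f.png')
E
```

```text
0.004563717320564094 [ 0.40212106 -0.32113965  0.31506571] [-0.03612278 -0.00405895 -0.06018485]
```

View pics/f.png

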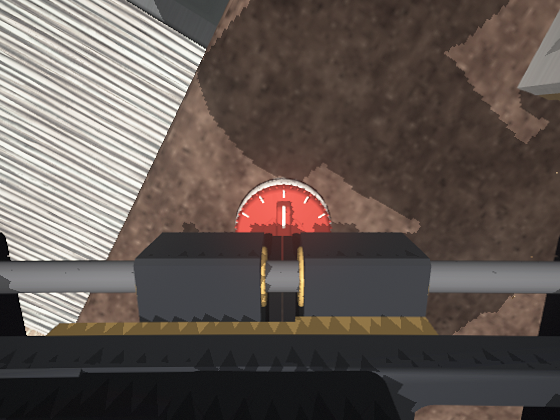

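```bash
python3 - <<'E'
from h import *
ci=camera_info('wrist');R=cv2.Rodrigues(np.array(ci['rvec'],float))[0];print(-R.T@np.array(ci['tvec']).ravel())
c=np.array([.402,-.2955]);d=np.array([np.cos(np.radians(119.5)),np.sin(np.radians(119.5))]);n=np.array([-d[1],d[0]])
for r,z in((23,.047),(30,.034),(31.5,.0),(31.5,.03)):
  for s in((1,0),(0,1),(0,-1)):
    p=c+(d*s[0]+n*s[1])*r/1000; print(r,z,s,proj(ci,[*p,z]))
print(proj(ci,[.4023,-.2945,.0366]))
im=cv2.imread('pics/f.png')
cv2.imwrite('pics/g.png',cv2.resize(im[165:325,210:360],None,fx=5,fy=3.7,interpolation=cv2.INTER_CUBIC))
E
```

```text
[ 0.36921126 -0.2349927   0.2240507 ]
23 0.047 (1, 0) [[279.1522222  204.22594381]]
23 0.047 (0, 1) [[238.1446258  243.64202877]]
23 0.047 (0, -1) [[319.93100084 243.98842057]]
30 0.034 (1, 0) [[279.35771717 186.86508094]]
30 0.034 (0, 1) [[229.20302384 235.70034348]]
30 0.034 (0, -1) [[329.21426421 236.12786396]]
31.5 0.0 (1, 0) [[279.7246709  174.59098932]]
31.5 0.0 (0, 1) [[234.46654107 219.06071147]]
31.5 0.0 (0, -1) [[324.69334282 219.45363926]]
31.5 0.03 (1, 0) [[279.41331026 183.0010988 ]]
31.5 0.03 (0, 1) [[227.74269703 233.45679219]]
31.5 0.03 (0, -1) [[330.77214549 233.8983472 ]]
[[280.46417131 236.25253012]]
```

View pics/g.png

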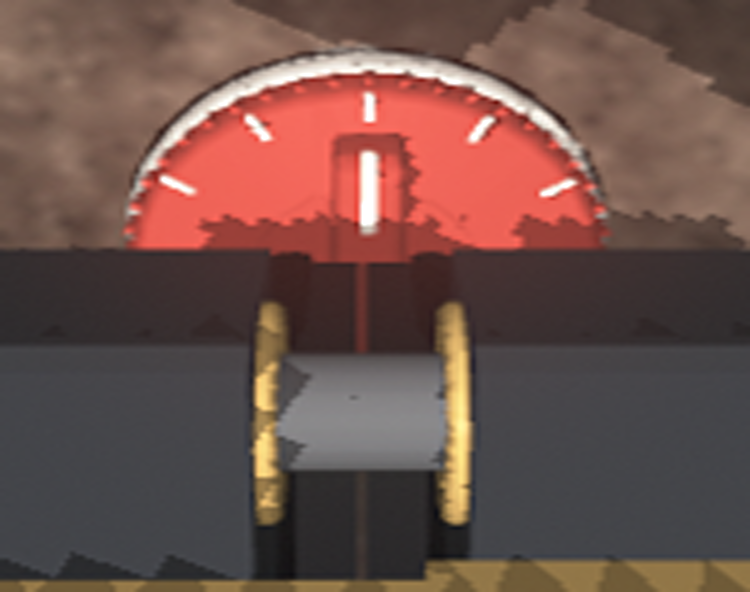

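The view shows the shut fingers above the bar rather than straddling it. The dial also looks 5% smaller than predicted, so the true height may be larger than reported. I'll open, go down in small steps and watch the force.

Request:
{"api": "jog_arm", "payload": {
  "series": [
    [[0,0,0],[0,0,0],0.03],
    [[0,0,0],[0,0,0],0.03],
    [[0,0.002,0],[0,0,0],0.03],
    [[0,0.002,0],[0,0,0],0.03],
    [[0,0,0],[0,0,0],0.03]
  ]
}}

```text
time_s: 4.82
tcp_pos: [0.4021, -0.2945, 0.0324]
ee_rot: [[0.868, -0.001, -0.496], [0.496, 0.0, 0.868], [-0.0, -1.0, 0.0]]
wrist_force: [-0.4, 0.2, 0.2]
gripper_width: 0.345
```

Now at 0.0324 with no contact, so the reported z or the surface height is off. I'll keep feeling downwards.

Request:
{"api": "jog_arm", "payload": {
  "series": [
    [[0,0.002,0],[0,0,0],0.03],
    [[0,0.002,0],[0,0,0],0.03],
    [[0,0,0],[0,0,0],0.03]
  ]
}}

```text
time_s: 5.2
tcp_pos: [0.4022, -0.2945, 0.0285]
ee_rot: [[0.868, -0.0, -0.496], [0.496, 0.0, 0.868], [-0.0, -1.0, 0.0]]
wrist_force: [0.1, -0.0, 0.3]
gripper_width: 0.345
```

Request:
{"api": "jog_arm", "payload": {
  "series": [
    [[0,0,0],[0,0,0],0.015],
    [[0,0,0],[0,0,0],0],
    [[0,0,0],[0,0,0],0],
    [[0,0,0],[0,0,0],0]
  ]
}}

```text
time_s: 5.7
tcp_pos: [0.4023, -0.2945, 0.0287]
ee_rot: [[0.868, 0.0, -0.496], [0.496, -0.0, 0.868], [0.0, -1.0, -0.0]]
wrist_force: [-0.4, 0.3, -0.0]
gripper_width: 0.028
```

```bash
python3 - <<'E'
from h import *
s=save('side','i.png');w=save('wrist','j.png')
ci=camera_info('side')
for p in([.402,-.2955,.0],[.402,-.2955,.047],[*sense()['tcp_pos']]): print(proj(ci,p))
im=cv2.imread('pics/i.png');j=cv2.imread('pics/j.png')
o=np.zeros((600,800,3),np.uint8)
o[:,:400]=cv2.resize(im[240:330,313:373],(400,600),interpolation=cv2.INTER_CUBIC)
o[:,400:]=cv2.resize(j[165:315,230:330],(400,600),interpolation=cv2.INTER_CUBIC)
cv2.imwrite('pics/k.png',o)
E
```

```text
[[340.80362084 289.7114715 ]]
[[342.64229238 281.04307084]]
[[341.67989483 284.22928528]]
```

View pics/k.png

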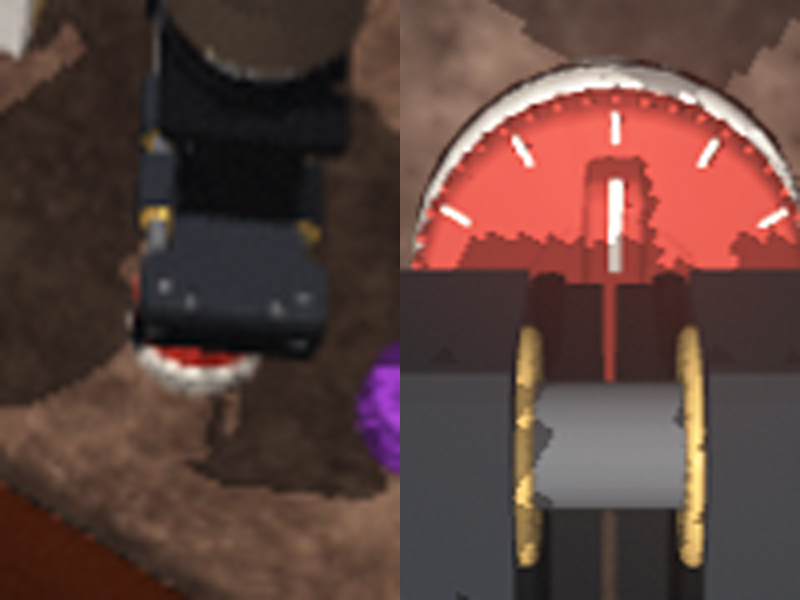

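The side crop also shows the fingers above the dial. I'll feel down with the fingers shut to find the bar top.

Request:
{"api": "jog_arm", "payload": {
  "series": [
    [[0,0.0015,0],[0,0,0],0],
    [[0,0.0015,0],[0,0,0],0],
    [[0,0,0],[0,0,0],0]
  ]
}}

```text
time_s: 6.18
tcp_pos: [0.4022, -0.2944, 0.0255]
ee_rot: [[0.868, -0.0, -0.496], [0.496, 0.0, 0.868], [-0.0, -1.0, 0.0]]
wrist_force: [0.8, 0.5, 0.7]
gripper_width: 0.007
```

Request:
{"api": "jog_arm", "payload": {
  "series": [
    [[0,0.0015,0],[0,0,0],0],
    [[0,0.0015,0],[0,0,0],0],
    [[0,0,0],[0,0,0],0]
  ]
}}

```text
time_s: 6.55
tcp_pos: [0.4022, -0.2945, 0.0225]
ee_rot: [[0.868, -0.0, -0.496], [0.496, 0.0, 0.868], [-0.0, -1.0, 0.0]]
wrist_force: [-0.1, 0.3, 0.2]
gripper_width: 0.007
```

```bash
python3 - <<'E'
from h import *
ci=camera_info('wrist');s=sense();T=np.array(s['ee_rot']);p=np.array(s['tcp_pos'])
R=cv2.Rodrigues(np.array(ci['rvec'],float))[0];c=-R.T@np.array(ci['tvec']).ravel()
o=T.T@(c-p);Rt=R@T   # cam in tool
print(o)
def cam(T,p):
    T=np.array(T);p=np.array(p);r=Rt@T.T;C=p+T@o;d=dict(ci);d['rvec']=cv2.Rodrigues(r)[0];d['tvec']=-r@C;return d
Td=[[-.285,-.001,-.958],[.958,0,-.285],[0,-1,.001]];Tf=[[.868,0,-.496],[.496,0,.868],[0,-1,0]]
D=cam(Td,[.3977,-.3,.1967]);F=cam(Tf,[.4023,-.2945,.0366]);J=cam(Tf,[.4023,-.2945,.0287])
S=camera_info('side')
def tri(*L):
    A=np.zeros((3,3));b=np.zeros(3)
    for k,u,v in L:
        c,d=ray(k,u,v);d/=np.linalg.norm(d);M=np.eye(3)-np.outer(d,d);A+=M;b+=M@c
    x=np.linalg.solve(A,b);return np.round(x,4),[np.round(proj(k,x)[0]-[u,v],1) for k,u,v in L]
print('outer D,F',tri((D,306.2,188.4),(F,283.3,205)))
print('inner D,F',tri((D,293.8,190.9),(F,283.3,227.2)))
print('dial centre D,side',tri((D,284.2,188.0),(S,343,283.5)))
print('outer D,J',tri((D,306.2,188.4),(J,283.5,210)))
# purple and side red mask
im=cv2.cvtColor(cv2.imread('pics/b.png'),cv2.COLOR_BGR2HSV);d=cv2.cvtColor(cv2.imread('pics/d.png'),cv2.COLOR_BGR2HSV)
def cen(h,a,b):
    m=((h[...,0]>a)&(h[...,0]<b)&(h[...,1]>120)).astype(np.uint8);n,l,st,c=cv2.connectedComponentsWithStats(m);i=1+st[1:,4].argmax();return st[i],c[i]
sp,dp=cen(im,128,160),cen(d,128,160);print(sp,dp,tri((D,*dp[1]),(S,*sp[1])))
E
```

```text
[ 0.00078279 -0.18741669  0.06809239]
outer D,F (array([ 0.3925, -0.2746,  0.0474]), [array([-0.1,  0.2]), array([-0.3, -0.2])])
inner D,F (array([ 0.3989, -0.2859,  0.0464]), [array([-0.1,  0.3]), array([-0.4, -0.3])])
dial centre D,side (array([ 0.4009, -0.297 ,  0.0372]), [array([-1.4,  0.1]), array([-0.5, -0.1])])
outer D,J (array([ 0.3925, -0.2747,  0.0487]), [array([-0.2,  0.4]), array([-0.7, -0.5])])
(array([367, 290,  22,  23, 394], dtype=int32), array([377.52030457, 300.73857868])) (array([ 156,  149,   61,   58, 2693], dtype=int32), array([186.35499443, 177.34199777])) (array([ 0.4265, -0.4041,  0.0091]), [array([-0.9,  0.5]), array([-0.4,  0.1])])
```

Triangulation puts the bar top at z≈0.047, as it should be, so the timer position is right. In the wrist image the fingertip edge is at row 232, where a tip at the reported TCP would give about 220. The real tips therefore seem to sit about 20 mm short of the reported TCP. I'll keep feeling for the bar top to measure that.

Request:
{"api": "jog_arm", "payload": {
  "series": [
    [[0,0.0015,0],[0,0,0],0],
    [[0,0.001,0],[0,0,0],0],
    [[0,0,0],[0,0,0],0]
  ]
}}

```text
time_s: 6.92
tcp_pos: [0.4025, -0.2946, 0.0215]
ee_rot: [[0.868, 0.0, -0.497], [0.497, -0.001, 0.868], [0.0, -1.0, -0.001]]
wrist_force: [-2.3, 2.1, 9.7]
gripper_width: 0.01
```

Request:
{"api": "jog_arm", "payload": {
  "series": [
    [[0,0.0015,0],[0,0,0],0],
    [[0,0.001,0],[0,0,0],0],
    [[0,0,0],[0,0,0],0]
  ]
}}

```text
time_s: 7.3
tcp_pos: [0.4026, -0.2948, 0.0213]
ee_rot: [[0.867, 0.001, -0.498], [0.498, -0.001, 0.867], [-0.0, -1.0, -0.001]]
wrist_force: [-5.6, 6.7, 27.6]
gripper_width: 0.005
```

Contact at reported z≈0.0217 with the bar top at 0.047, so the real tips are about 25 mm above the reported TCP. I'll back off, open, and go down to reported 0.012, which puts the tips at about 0.037.

Request:
{"api": "jog_arm", "payload": {
  "series": [
    [[0,-0.012,0],[0,0,0],0.03],
    [[0,0,0],[0,0,0],0.03],
    [[0,0,0],[0,0,0],0.03],
    [[0,0.012,0],[0,0,0],0.03],
    [[0,0.0035,0],[0,0,0],0.03],
    [[0,0.002,0],[0,0,0],0.03],
    [[0,0,0],[0,0,0],0.03]
  ]
}}

```text
time_s: 8.18
tcp_pos: [0.4022, -0.2945, 0.0118]
ee_rot: [[0.868, -0.001, -0.496], [0.496, 0.0, 0.868], [-0.0, -1.0, 0.0]]
wrist_force: [-0.1, 0.8, 0.4]
gripper_width: 0.346
```

Request:
{"api": "jog_arm", "payload": {
  "series": [
    [[0,0,0],[0,0,0],0.015],
    [[0,0,0],[0,0,0],0],
    [[0,0,0],[0,0,0],0],
    [[0,0,0],[0,0,0],0],
    [[0,0,0],[0,0,0],0]
  ]
}}

```text
time_s: 8.8
tcp_pos: [0.4029, -0.2944, 0.0124]
ee_rot: [[0.868, 0.001, -0.496], [0.496, -0.0, 0.868], [0.001, -1.0, -0.001]]
wrist_force: [1.7, 3.1, -0.0]
gripper_width: 0.094
```

Gripped at 8.2 mm. Next I'll turn it anticlockwise.

Request:
{"api": "jog_arm", "payload": {
  "series": [
    [[0,0,0],[0,-8,0],0],
    [[0,0,0],[0,-8,0],0],
    [[0,0,0],[0,-8,0],0],
    [[0,0,0],[0,-8,0],0],
    [[0,0,0],[0,0,0],0]
  ]
}}

```text
time_s: 9.43
tcp_pos: [0.4024, -0.2948, 0.0123]
ee_rot: [[0.475, 0.0, -0.88], [0.88, -0.0, 0.475], [-0.0, -1.0, -0.0]]
wrist_force: [0.9, 0.9, 0.7]
gripper_width: 0.092
```

```bash
python3 - <<'E'
from h import *
s=sense();print(s['moment'],s['wrist_force'],s['joints'],s['gripper_width'])
E
```

```text
[-0.02722937 -0.11021952  0.01965259] [0.86859877 0.90232504 0.69820193] [-1.75257415e+01  2.27835033e+01 -3.02652540e+01  3.32123120e-02
 -3.69311442e+01 -1.00831048e+02] 0.09156283133671883
```

Request:
{"api": "jog_arm", "payload": {
  "series": [
    [[0,0,0],[0,-5,0],0],
    [[0,0,0],[0,-5,0],0],
    [[0,0,0],[0,-3,0],0],
    [[0,0,0],[0,0,0],0]
  ]
}}

```text
time_s: 9.93
tcp_pos: [0.4023, -0.295, 0.0123]
ee_rot: [[0.265, 0.0, -0.964], [0.964, -0.001, 0.265], [-0.001, -1.0, -0.0]]
wrist_force: [-0.7, -2.3, 1.7]
gripper_width: 0.094
```

Request:
{"api": "jog_arm", "payload": {
  "series": [
    [[0,0,0],[0,-5,0],0],
    [[0,0,0],[0,-5,0],0],
    [[0,0,0],[0,0,0],0]
  ]
}}

```text
time_s: 10.3
tcp_pos: [0.4023, -0.2951, 0.0123]
ee_rot: [[0.096, 0.0, -0.995], [0.995, -0.001, 0.096], [-0.001, -1.0, -0.0]]
wrist_force: [-0.8, -3.8, 2.2]
gripper_width: 0.093
```

```bash
python3 - <<'E'
from h import *
s=sense();print(s['moment'],s['wrist_force'],s['gripper_width'])
E
```

```text
[-1.28998786  0.22290213 -0.39903567] [-0.83810379 -3.79224746  2.21047279] 0.09280086408227474
```

Request:
{"api": "jog_arm", "payload": {
  "series": [
    [[0,0,0],[0,-5,0],0],
    [[0,0,0],[0,0,0],0]
  ]
}}

```text
time_s: 10.55
tcp_pos: [0.4023, -0.2951, 0.0123]
ee_rot: [[0.009, 0.0, -1.0], [1.0, -0.0, 0.009], [-0.0, -1.0, -0.0]]
wrist_force: [-1.1, -5.2, 2.1]
gripper_width: 0.102
```

```bash
python3 - <<'E'
from h import *
s=sense();print(s['moment'],s['wrist_force'],s['gripper_width'])
E
```

```text
[-1.61423363  0.23220512 -0.64246671] [-1.08658363 -5.16091126  2.12542997] 0.10237079736367581
```

The moment about the vertical has grown to -0.64 N m and the pads are starting to spread, so it is on the stop. I'll release straight away and rise.

Request:
{"api": "jog_arm", "payload": {
  "series": [
    [[0,0,0],[0,0,0],0.03],
    [[0,0,0],[0,0,0],0.04],
    [[0,0,0],[0,0,0],0.05],
    [[0,-0.02,0],[0,0,0],0.06],
    [[0,-0.06,0],[0,0,0],0.087],
    [[0,-0.06,0],[0,0,0],0.087],
    [[0,-0.03,0],[0,0,0],0.087],
    [[0,0,0],[0,0,0],0.087]
  ]
}}

```text
time_s: 11.55
tcp_pos: [0.4039, -0.2948, 0.1848]
ee_rot: [[0.004, 0.006, -1.0], [1.0, -0.002, 0.004], [-0.002, -1.0, -0.006]]
wrist_force: [0.7, 1.1, -0.9]
gripper_width: 0.929
```

```bash
python3 - <<'E'
from h import *
s=sense();print(s['tcp_pos'],s['joints'])
save('wrist','l.png')
ci=camera_info('wrist');print(proj(ci,[.402,-.2955,.047]))
E
```

```text
[ 0.40387251 -0.29477523  0.18483135] [-1.74828415e+01  1.02114570e+01 -1.80434984e+01  5.34965210e-03
 -6.13866671e+01 -7.27598145e+01]
[[280.14128011 187.45967703]]
```

View pics/l.png

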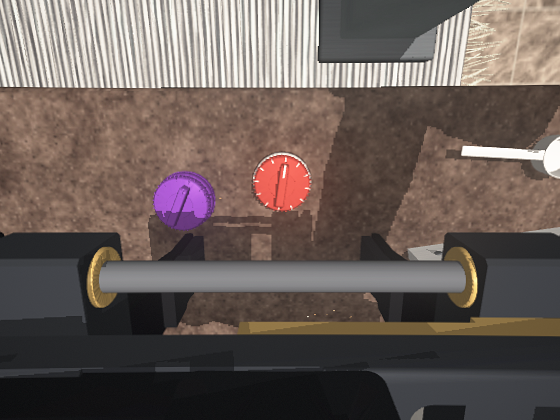

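The dial's white pointer has moved from 119° to about 172° in the world frame, a turn of about 0.92 rad with the stop felt. Dial step done. Next is over to the holder.

Request:
{"api": "jog_arm", "payload": {
  "series": [
    [[0.06,0,-0.0016],[0,0,0],0.087],
    [[0.06,0,-0.0016],[0,0,0],0.087],
    [[0.06,0,-0.0016],[0,0,0],0.087],
    [[0.06,0,-0.0016],[0,0,0],0.087],
    [[0.06,0,-0.0016],[0,0,0],0.087],
    [[0.06,0,-0.0016],[0,0,0],0.087],
    [[0.06,0,-0.0016],[0,0,0],0.087],
    [[0.06,0,-0.0016],[0,0,0],0.087],
    [[0.06,0,-0.0016],[0,0,0],0.087],
    [[0.06,0,-0.0016],[0,0,0],0.087]
  ]
}}

```text
time_s: 12.85
tcp_pos: [0.4197, 0.3068, 0.1801]
ee_rot: [[0.004, -0.003, -1.0], [1.0, -0.003, 0.004], [-0.003, -1.0, 0.003]]
wrist_force: [0.9, 0.8, 0.3]
gripper_width: 1.0
```

Request:
{"api": "jog_arm", "payload": {
  "series": [
    [[0,0,0],[0,-10,0],0.087],
    [[0,0,0],[0,-10,0],0.087],
    [[0,0,0],[0,-10,0],0.087],
    [[0,0,0],[0,-10,0],0.087],
    [[0,0,0],[0,-10,0],0.087],
    [[0,0,0],[0,-10,0],0.087],
    [[0,0,0],[0,-10,0],0.087],
    [[0,0,0],[0,-10,0],0.087],
    [[0,0,0],[0,-10,0],0.087],
    [[0,0,0],[0,0,0],0.087]
  ]
}}

```text
time_s: 14.1
tcp_pos: [0.4201, 0.3047, 0.1803]
ee_rot: [[-1.0, -0.003, -0.007], [0.007, -0.003, -1.0], [0.003, -1.0, 0.003]]
wrist_force: [-1.1, -0.6, 0.3]
gripper_width: 0.996
```

```bash
python3 - <<'E'
from h import *
import json
s=sense();print(s['tcp_pos'],s['joints'])
ci=camera_info('wrist');im=save('wrist','m.png');save('side','m2.png')
json.dump({k:np.array(v).tolist() for k,v in ci.items()},open('m.json','w'))
hsv=cv2.cvtColor(im,cv2.COLOR_RGB2HSV);m=((hsv[...,0]>100)&(hsv[...,0]<125)&(hsv[...,1]>140)).astype(np.uint8)
n,l,st,c=cv2.connectedComponentsWithStats(m)
for i in range(1,n):
    if st[i,4]>80: print(st[i],c[i],onz(ci,*c[i],.078))
E
```

```text
[0.42010623 0.30473746 0.18025108] [ 5.38683941e+01  1.26274682e+01 -1.55905424e+01 -3.53661657e-02
 -6.20028370e+01 -5.42344431e+01]
[271 181  17  66 899] [279.05116796 213.76307008] [0.42322851 0.32032634 0.078     ]
[302 296  22  26 421] [312.3064133  309.14726841] [0.39185247 0.4165029  0.078     ]
```

View pics/m.png

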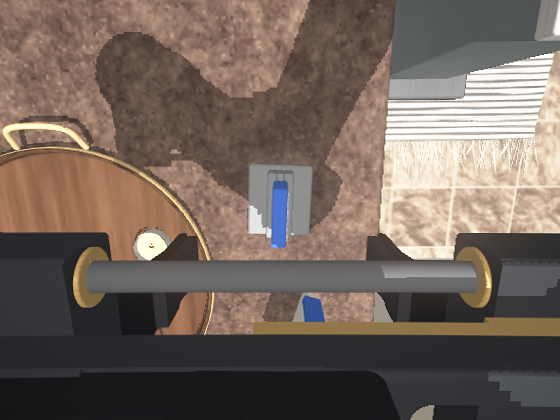

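The wrist view (image up = -y, right = -x) shows the holder in the grey stand at (279,214), nearly square to the tool. The big look-alike is at (312,309). Next I'll fit its edges.

```bash
python3 - <<'E'
from h import *
import json
ci={k:np.array(v) if isinstance(v,list) else v for k,v in json.load(open('m.json')).items()}
im=cv2.imread('pics/m.png');hsv=cv2.cvtColor(im,cv2.COLOR_BGR2HSV)
m=((hsv[...,0]>100)&(hsv[...,0]<125)&(hsv[...,1]>140)).astype(np.uint8);m[255:]=0
E=[];
for v in range(178,250,4):
    r=np.where(m[v])[0]
    if len(r): print(v,r[0],r[-1],hsv[v,(r[0]+r[-1])//2,2],end=' | '); E.append((v,r[0]-.5,r[-1]+.5))
E=[e for e in E if 196<=e[0]<=244]
for k in(1,2):
    P=np.array([onz(ci,e[k],e[0],.078) for e in E]);p=np.polyfit(P[:,1],P[:,0],1);print('\nedge slope deg',np.degrees(np.arctan(p[0])),'x at y=.32',np.polyval(p,.32))
for v in(181,247.5): 
    for z in(.078,.036): print(v,z,onz(ci,280,v,z))
# stand corners
print('stand',[np.round(onz(ci,u,v,.032)[:2],4) for u,v in((249,164),(312,166),(310,235),(249,233))])
# side view
S=camera_info('side');b=cv2.imread('pics/m2.png');h=cv2.cvtColor(b,cv2.COLOR_BGR2HSV)
# rack from b.png: wood and lip
E
```

```text
182 274 286 148 | 186 274 286 149 | 190 273 286 206 | 194 273 286 210 | 198 273 286 208 | 202 273 286 208 | 206 273 286 209 | 210 273 286 209 | 214 273 286 209 | 218 272 285 209 | 222 272 285 209 | 226 272 285 209 | 230 272 285 208 | 234 272 285 207 | 238 272 285 207 | 242 272 284 207 | 246 272 284 207 | 
edge slope deg 2.4547756714354856 x at y=.32 0.42945880699492944

edge slope deg 2.4095142748239167 x at y=.32 0.4168896621389042
181 0.078 [0.42214271 0.29046365 0.078     ]
181 0.036 [0.42232796 0.29813867 0.036     ]
247.5 0.078 [0.4226269  0.35268753 0.078     ]
247.5 0.036 [0.42288231 0.36937845 0.036     ]
stand [array([0.4533, 0.2814]), array([0.3901, 0.2838]), array([0.391 , 0.3571]), array([0.4555, 0.3544])]
```

The holder's head is about 55 mm long and 12.6 mm thick plus the card, which matches the right size. It is centred near (0.423,0.325) with yaw -2.4°, and the card is on the -x side. I'll go down to reported z 0.021, tips at about 0.046.

Request:
{"api": "jog_arm", "payload": {
  "series": [
    [[-0.0027,0,-0.02],[0,2,0],0.087],
    [[0,0.05,0],[0,0,0],0.08],
    [[0,0.05,0],[0,0,0],0.07],
    [[0,0.04,0],[0,0,0],0.06],
    [[0,0.019,0],[0,0,0],0.05],
    [[0,0,0],[0,0,0],0.05]
  ]
}}

```text
time_s: 14.95
tcp_pos: [0.4228, 0.3241, 0.0213]
ee_rot: [[-0.999, -0.003, -0.041], [0.041, -0.004, -0.999], [0.003, -1.0, 0.004]]
wrist_force: [0.2, -0.2, 0.4]
gripper_width: 0.602
```

Request:
{"api": "jog_arm", "payload": {
  "series": [
    [[0,0,0],[0,0,0],0.03],
    [[0,0,0],[0,0,0],0.02],
    [[0,0,0],[0,0,0],0.005],
    [[0,0,0],[0,0,0],0],
    [[0,0,0],[0,0,0],0],
    [[0,0,0],[0,0,0],0]
  ]
}}

```text
time_s: 15.7
tcp_pos: [0.4238, 0.3255, 0.0235]
ee_rot: [[-0.999, 0.0, -0.039], [0.039, 0.0, -0.999], [-0.0, -1.0, -0.0]]
wrist_force: [-1.1, -0.2, 3.5]
gripper_width: 0.159
```

Head gripped at 13.8 mm wide. I'll lift straight up, then go towards the rack and stop short for a look.

Request:
{"api": "jog_arm", "payload": {
  "series": [
    [[0,-0.02,0],[0,0,0],0],
    [[0,-0.04,0],[0,0,0],0],
    [[0,-0.05,0],[0,0,0],0],
    [[-0.0127,0,0.04],[0,0,0],0],
    [[-0.0127,0,0.04],[0,0,0],0],
    [[-0.0127,0,0.04],[0,0,0],0],
    [[-0.0127,0,0.04],[0,0,0],0],
    [[-0.0127,0,0.04],[0,0,0],0],
    [[0,0,0.04],[0,-10,0],0],
    [[0,0,0],[0,0,0],0]
  ]
}}

```text
time_s: 16.95
tcp_pos: [0.477, 0.0808, 0.1327]
ee_rot: [[-0.991, -0.001, 0.132], [-0.132, -0.0, -0.991], [0.001, -1.0, 0.0]]
wrist_force: [-0.4, -0.3, -1.5]
gripper_width: 0.161
```

```bash
python3 - <<'E'
from h import *
import json
s=sense();print(s['tcp_pos'],np.round(s['ee_rot'],4),s['gripper_width'],s['wrist_force'])
ci=camera_info('wrist');im=save('wrist','n.png');save('side','n2.png')
json.dump({k:np.array(v).tolist() for k,v in ci.items()},open('n.json','w'))
E
```

```text
[0.47699793 0.08077683 0.13272971] [[-9.913e-01 -1.400e-03  1.316e-01]
 [-1.316e-01 -5.000e-04 -9.913e-01]
 [ 1.400e-03 -1.000e+00  3.000e-04]] 0.16056118783552142 [-0.36028811 -0.25042588 -1.49243417]
```

View pics/n.png

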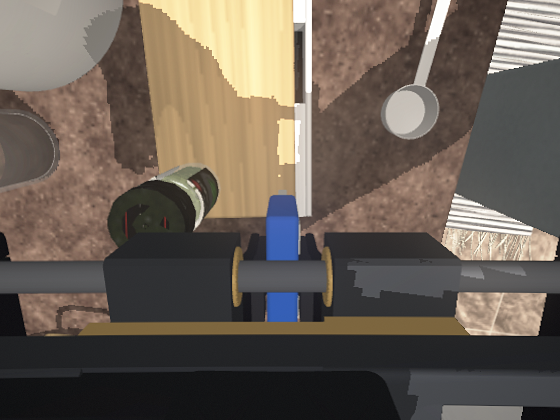

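The slot shows as a dark strip at (299,25–115), between the wood and the white metal lip (columns 303–312). The holder's head is at (283,215), the jar's cap at (150,215) and the cup at (410,110). I'll measure the slot numerically.

```bash
python3 - <<'E'
from h import *
im=cv2.imread('pics/n.png');h=cv2.cvtColor(im,cv2.COLOR_BGR2HSV)
for v in list(range(8,40,3))+list(range(40,90,10))+list(range(90,218,5)):
    print(v,' '.join('%d/%d'%(h[v,u,1],h[v,u,2]) for u in range(270,316,2)))
E
```

```text
8 82/249 83/249 81/250 82/249 83/249 76/251 83/249 89/243 91/242 88/244 90/245 107/214 0/255 0/255 0/255 0/255 0/255 0/255 7/248 0/255 0/255 78/101 82/109
11 83/250 83/249 81/250 83/250 82/249 76/251 83/249 90/244 91/242 88/245 88/245 106/223 0/255 0/255 0/255 0/255 0/255 0/255 7/248 0/255 0/255 82/106 79/110
14 82/250 83/249 80/250 82/250 83/249 77/251 82/249 88/244 91/242 87/245 88/245 105/229 0/255 0/255 0/255 0/255 0/255 0/255 6/248 0/255 0/255 82/109 79/116
17 81/250 82/249 80/250 82/250 82/249 78/251 82/249 88/244 90/244 87/245 87/245 104/231 0/255 0/255 0/255 0/255 0/255 0/255 6/248 0/255 0/255 81/94 83/105
20 82/250 82/249 80/250 82/250 82/249 77/251 81/250 87/245 90/244 88/245 87/245 103/233 0/255 0/255 0/255 0/255 0/255 0/255 7/249 0/255 0/255 83/83 82/96
23 80/250 82/249 81/250 80/250 82/249 76/251 81/250 88/246 90/244 87/245 88/246 97/237 26/139 16/129 19/147 17/150 15/149 17/136 5/252 0/255 0/255 82/87 76/107
26 79/250 82/249 81/250 80/250 81/249 77/251 81/250 87/246 90/244 86/246 88/246 96/239 30/151 16/160 16/161 16/163 15/138 15/123 5/254 0/255 0/255 79/94 82/103
29 8
[... 5035 characters left out ...]
28/128 122/132 122/132 122/132 122/132 122/132 122/132 123/133 123/133 123/133 125/133 123/131 129/128 7/189 18/211 16/213 17/212 16/221 14/184 16/211 16/206 61/100 60/94
205 127/129 127/133 128/134 126/132 126/132 128/132 128/132 128/132 128/132 127/133 129/132 129/132 128/129 70/139 17/212 14/212 17/212 15/220 15/184 16/211 16/206 57/90 59/87
210 131/132 131/132 132/133 132/133 133/132 132/133 133/134 134/133 133/132 132/131 133/132 133/132 132/131 144/124 20/203 14/212 15/211 15/217 15/183 16/210 16/206 56/91 58/88
215 138/135 139/136 140/137 140/137 140/135 140/135 139/136 139/136 140/137 140/135 141/136 141/136 140/135 139/128 7/154 15/218 15/215 16/210 14/176 16/192 15/188 50/101 55/88
```

```bash
python3 - <<'E'
from h import *
import json
ci={k:np.array(v) if isinstance(v,list) else v for k,v in json.load(open('n.json')).items()}
T=np.array([[-.9913,-.0014,.1316],[-.1316,-.0005,-.9913],[.0014,-1,.0003]]);p=np.array([.477,.0808,.1327])
g=lambda u,v,z=.05:onz(ci,u,v,z)
im=cv2.imread('pics/n.png');h=cv2.cvtColor(im,cv2.COLOR_BGR2HSV).astype(int)
# lip outer edge & board edge lines, subpixel-ish
def edge(vs,f): return [(f(v),v) for v in vs]
g_=cv2.cvtColor(im,cv2.COLOR_BGR2GRAY).astype(float)
def sub(v,a,b):
    r=g_[v,a:b];d=np.abs(np.diff(r));d[d<.3*d.max()]=0;return a+.5+(d*np.arange(len(d))).sum()/d.sum()
for nm,vs,a,b in(('lip outer',list(range(8,92,6)),307,317),('board edge slot',range(34,100,5),290,298)):
    P=np.array([g(sub(v,a,b),v) for v in vs]);q=np.polyfit(P[:,1],P[:,0],1);r=P[:,0]-np.polyval(q,P[:,1])
    print(nm,'yaw',-np.degrees(np.arctan(q[0])),'x@y=-.03',np.polyval(q,-.03),'rms',r.std())
for v in(21.5,103): print('end',g(300,v))
for v in(217,): print('rack left end',g(305,v))
# wood / rack other extents, holder near end top edge
m=((h[...,0]>100)&(h[...,0]<125)&(h[...,1]>110));
for v in(198,205,212,218,225,232): 
    r=np.where(m[v,255:315])[0]+255; print(v,r[0],r[-1],h[v,283])
R=cv2.Rodrigues(ci['rvec'])[0];C=-R.T@ci['tvec'];print('cam',C)
# predicted head near-end corners: tool y offset below? true head: centre at tcp, -28mm along +z tool, z head top
for dz in(.0,.01,.02,.03,.04,.05,.06): print(dz,proj(ci,[p+T@np.array([s*.007,-dz,.028]) for s in(1,-1)]).round(1).tolist())
E
```

```text
lip outer yaw 8.95031670196189 x@y=-.03 0.4700787657147131 rms 2.1938131234976208e-06
board edge slot yaw 8.832280163336849 x@y=-.03 0.4835203340817881 rms 5.5289788888679315e-05
end [ 0.48241637 -0.05472872  0.05      ]
end [0.47417505 0.00100894 0.05      ]
rack left end [0.45666603 0.09115376 0.05      ]
198 270 294 [114 121 133]
205 269 295 [113 127 131]
212 268 296 [113 134 133]
218 266 297 [111 157 175]
225 266 297 [111 162 183]
232 266 297 [111 165 181]
cam [0.48691375 0.01368655 0.32016915]
0.0 [[295.5, 189.8], [270.9, 189.8]]
0.01 [[296.2, 193.6], [270.4, 193.6]]
0.02 [[297.0, 197.9], [269.7, 197.9]]
0.03 [[297.9, 202.7], [269.0, 202.7]]
0.04 [[298.9, 208.1], [268.2, 208.1]]
0.05 [[300.0, 214.2], [267.2, 214.2]]
0.06 [[301.3, 221.2], [266.1, 221.2]]
```

The slot measures 56.3 mm long and 13.3 mm from lip front to board (13 nominal), so the measurement holds. Its centre is at (0.4789,-0.027), yaw +8.9°. In hand, the shoulder is about 12.5 mm above the reported TCP and centred. Next I'll move above the slot.

Request:
{"api": "jog_arm", "payload": {
  "series": [
    [[0.003,0,0.027],[0,0,0],0],
    [[0.003,0,0.027],[0,0,0],0],
    [[0.003,0,0.027],[0,0,0],0],
    [[0.0033,0,0.0261],[0,0,0],0],
    [[0,0.03,0],[0,-1.3,0],0],
    [[0,0.02,0],[0,0,0],0],
    [[0,0,0],[0,0,0],0],
    [[0,0,0],[0,0,0],0]
  ]
}}

```text
time_s: 18.05
tcp_pos: [0.481, -0.024, 0.0839]
ee_rot: [[-0.987, 0.001, 0.158], [-0.158, 0.0, -0.987], [-0.001, -1.0, 0.0]]
wrist_force: [-0.3, -0.1, -0.5]
gripper_width: 0.159
```

```bash
python3 - <<'E'
from h import *
s=sense();T=np.array(s['ee_rot']);p=np.array(s['tcp_pos']);print(p,np.round(T,4),s['gripper_width'],s['wrist_force'])
d=np.array([.4789,-.027,p[2]])-p;print('to go tool',T.T@d,'jaw',np.degrees(np.arctan2(T[1,0],T[0,0]))+360)
im=save('wrist','o.png');save('side','o2.png')
ci=camera_info('wrist')
h=cv2.cvtColor(im,cv2.COLOR_RGB2HSV).astype(int)
for v in range(150,236,5): print(v,' '.join('%d/%d'%(h[v,u,1],h[v,u,2]) for u in range(256,318,3)))
x=np.array([np.cos(np.radians(8.9)),np.sin(np.radians(8.9))]);y=np.array([-x[1],x[0]])
for a,b in((0,-.028),(-.004,-.028),(.004,-.028),(-.009,-.028)): print(a,b,proj(ci,[*(np.array([.4789,-.027])+a*x+b*y),.05]))
print('shoulder',[proj(ci,p+T@np.array([sx,-.0125,.028])).round(1).tolist() for sx in(.007,-.007)])
print('tongue bottom',[proj(ci,p+T@np.array([sx,.0155,.025])).round(1).tolist() for sx in(.0025,-.0025)])
E
```

```text
[ 0.48096439 -0.02395664  0.08386991] [[-9.874e-01  1.500e-03  1.584e-01]
 [-1.584e-01  1.000e-04 -9.874e-01]
 [-1.500e-03 -1.000e+00  2.000e-04]] 0.15911558350639957 [-0.33296529 -0.14559744 -0.49775789]
to go tool [ 2.52037890e-03 -3.23808011e-06  2.67795514e-03] jaw 189.11371431048826
150 97/210 96/209 97/211 95/211 96/215 93/197 94/196 93/201 98/180 10/238 10/238 10/238 9/242 4/255 0/255 12/252 59/100 57/103 58/102 60/106 61/113
155 97/208 96/209 96/210 95/209 95/214 94/197 94/195 93/201 99/178 10/238 10/238 11/238 9/242 19/216 0/255 12/246 59/103 59/103 59/104 59/108 64/115
160 97/208 96/208 95/209 95/209 96/212 94/196 93/194 92/200 99/176 10/238 10/238 11/238 8/241 15/220 0/255 14/243 64/116 62/111 59/116 62/116 60/110
165 97/208 96/207 96/209 96/208 96/212 93/195 95/194 94/199 98/175 10/238 10/237 10/237 10/241 17/221 0/255 14/243 61/122 59/112 61/109 60/111 59/100
170 97/206 96/205 95/207 95/207 95/211 93/195 95/194 93/200 98/174 10/238 10/237 11/237 8/241 16/220 0/255 15/237 61/122 62/120 60/115 59/116 59/116
175 97/206 96/205 95/207 95/205 95/211 94/195 94/193 94/198 95/177
[... 1523 characters left out ...]
/213 157/213 158/214 158/214 160/214 161/214 161/214 162/213 163/204 75/180 59/108 55/115 56/122 56/119 59/121 58/114
230 96/202 94/198 95/202 58/157 155/198 158/212 158/212 159/212 160/212 161/212 161/212 161/212 162/212 164/205 74/180 54/103 51/114 53/101 54/113 58/115 57/112
235 33/62 91/165 95/191 81/167 157/198 160/212 162/211 161/212 162/212 162/212 164/212 165/212 165/212 165/203 76/179 48/90 48/96 38/54 44/52 26/60 54/108
0 -0.028 [[287.05474896 175.42451053]]
-0.004 -0.028 [[293.0452591  175.44775227]]
0.004 -0.028 [[281.06477555 175.40085378]]
-0.009 -0.028 [[300.53454731 175.47622229]]
shoulder [[[296.3, 194.8]], [[270.2, 194.8]]]
tongue bottom [[[287.2, 189.5]], [[279.1, 189.5]]]
```

Prediction and picture agree to about 2 px. I still need +2.5 mm along tool x and +3.1 mm along tool z. I'll shift, then descend while watching the force.

Request:
{"api": "jog_arm", "payload": {
  "series": [
    [[0.0025,0,0.0031],[0,0,0],0],
    [[0,0.006,0],[0,0,0],0],
    [[0,0.006,0],[0,0,0],0],
    [[0,0,0],[0,0,0],0],
    [[0,0,0],[0,0,0],0]
  ]
}}

```text
time_s: 18.77
tcp_pos: [0.4781, -0.0282, 0.071]
ee_rot: [[-0.988, -0.0, 0.157], [-0.157, -0.0, -0.988], [0.0, -1.0, 0.0]]
wrist_force: [0.2, 0.0, -1.5]
gripper_width: 0.16
```

Request:
{"api": "jog_arm", "payload": {
  "series": [
    [[0,0.003,0],[0,0,0],0],
    [[0,0.003,0],[0,0,0],0],
    [[0,0,0],[0,0,0],0]
  ]
}}

```text
time_s: 19.15
tcp_pos: [0.4778, -0.0282, 0.0648]
ee_rot: [[-0.988, -0.001, 0.157], [-0.157, -0.0, -0.988], [0.001, -1.0, 0.0]]
wrist_force: [0.1, 0.3, -1.3]
gripper_width: 0.159
```

Request:
{"api": "jog_arm", "payload": {
  "series": [
    [[-0.001,0,0],[0,0,0],0],
    [[0,0.002,0],[0,0,0],0],
    [[0,0.002,0],[0,0,0],0],
    [[0,0,0],[0,0,0],0]
  ]
}}

```text
time_s: 19.65
tcp_pos: [0.4788, -0.028, 0.0609]
ee_rot: [[-0.988, -0.001, 0.157], [-0.157, -0.0, -0.988], [0.001, -1.0, 0.0]]
wrist_force: [0.3, -0.4, -0.7]
gripper_width: 0.155
```

Request:
{"api": "jog_arm", "payload": {
  "series": [
    [[0,0.003,0],[0,0,0],0],
    [[0,0.003,0],[0,0,0],0],
    [[0,0,0],[0,0,0],0]
  ]
}}

```text
time_s: 20.02
tcp_pos: [0.4787, -0.028, 0.0548]
ee_rot: [[-0.988, -0.001, 0.157], [-0.157, -0.0, -0.988], [0.001, -1.0, 0.0]]
wrist_force: [0.0, 0.5, -1.5]
gripper_width: 0.16
```

The tongue is about 10 mm into the slot with no side force. I'll continue.

Request:
{"api": "jog_arm", "payload": {
  "series": [
    [[0,0.003,0],[0,0,0],0],
    [[0,0.003,0],[0,0,0],0],
    [[0,0.003,0],[0,0,0],0],
    [[0,0,0],[0,0,0],0]
  ]
}}

```text
time_s: 20.52
tcp_pos: [0.4788, -0.028, 0.0458]
ee_rot: [[-0.988, -0.001, 0.157], [-0.157, -0.0, -0.988], [0.001, -1.0, 0.0]]
wrist_force: [0.1, -0.1, -0.4]
gripper_width: 0.157
```

Request:
{"api": "jog_arm", "payload": {
  "series": [
    [[0,0.002,0],[0,0,0],0],
    [[0,0.002,0],[0,0,0],0],
    [[0,0,0],[0,0,0],0]
  ]
}}

```text
time_s: 20.9
tcp_pos: [0.4792, -0.028, 0.0425]
ee_rot: [[-0.988, 0.0, 0.157], [-0.157, -0.0, -0.988], [-0.0, -1.0, 0.0]]
wrist_force: [-1.1, -0.5, 4.0]
gripper_width: 0.161
```

Strip met at about z 0.043, as predicted, with 4 N. Home should be at about 0.037.

Request:
{"api": "jog_arm", "payload": {
  "series": [
    [[0,0.002,0],[0,0,0],0],
    [[0,0.002,0],[0,0,0],0],
    [[0,0,0],[0,0,0],0]
  ]
}}

```text
time_s: 21.28
tcp_pos: [0.4792, -0.028, 0.0383]
ee_rot: [[-0.988, 0.0, 0.157], [-0.157, -0.0, -0.988], [-0.0, -1.0, 0.0]]
wrist_force: [-0.7, 0.5, 5.7]
gripper_width: 0.156
```

Request:
{"api": "jog_arm", "payload": {
  "series": [
    [[0,0.0015,0],[0,0,0],0],
    [[0,0.0015,0],[0,0,0],0],
    [[0,0,0],[0,0,0],0]
  ]
}}

```text
time_s: 21.65
tcp_pos: [0.4793, -0.028, 0.0374]
ee_rot: [[-0.987, 0.001, 0.158], [-0.158, -0.001, -0.987], [-0.001, -1.0, 0.001]]
wrist_force: [-6.0, 1.0, 20.1]
gripper_width: 0.16
```

The force jumped to 20 N at z 0.0374, so the shoulder is on the rack. I'll hold still, check, and take one last look.

Request:
{"api": "jog_arm", "payload": {
  "series": [
    [[0,0,0],[0,0,0],0],
    [[0,0,0],[0,0,0],0],
    [[0,0,0],[0,0,0],0],
    [[0,0,0],[0,0,0],0]
  ]
}}

```text
time_s: 22.15
tcp_pos: [0.4793, -0.028, 0.0374]
ee_rot: [[-0.987, 0.001, 0.158], [-0.158, -0.0, -0.987], [-0.001, -1.0, 0.001]]
wrist_force: [-6.4, 1.6, 20.6]
gripper_width: 0.158
```

```bash
python3 - <<'E'
from h import *
s=sense();print(s['time_s'],s['tcp_pos'],s['wrist_force'],s['gripper_width'])
ci=camera_info('wrist');w=save('wrist','p.png');sd=save('side','p2.png')
T=np.array(s['ee_rot']);p=np.array(s['tcp_pos'])
o=np.zeros((600,800,3),np.uint8)
o[:,:400]=cv2.resize(w[130:250,240:320],(400,600),interpolation=cv2.INTER_CUBIC)
o[:,400:]=cv2.resize(sd[180:330,270:370],(400,600),interpolation=cv2.INTER_CUBIC)
cv2.imwrite('pics/q.png',o[...,::-1])
E
```

```text
22.15 [ 0.47933229 -0.0279925   0.03741753] [-6.41205913  1.56182087 20.57194278] 0.1577890869389172
```

View pics/q.png

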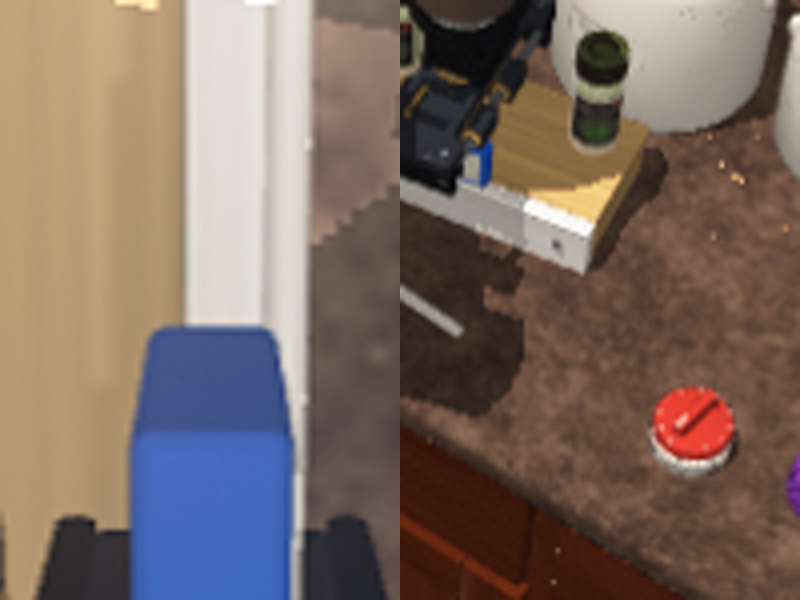

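The head sits flush over the slot with no tongue visible. The card is on the front side, the right jar and cup handle look undisturbed, and the dial is where I left it. Handing in.

```bash
python3 -c "
from station import *
print(finish_job()); s=sense(); print(s['tcp_pos'],s['wrist_force'])"
```

```text
the job is handed in; nothing more can be done
None
the job is handed in; nothing more can be done
```

I turned the timer's dial back to its zero stop, then moved the blue holder from its stand into the rack's slot. I handed the job in at about 22 s, still gripping the holder and pressing it home; no verdict is reported.

- **Dial:** it turned about 0.92 rad anticlockwise, until the resisting moment rose to 0.64 N m and the pads began to spread. The pointer was at about 172° in the world frame afterwards, and the last side view shows it unmoved. I judged the stop by feel and had no direct reading of the dial joint.
- **Holder:** the strip pushed back with 4 N at z 0.043, as expected. The force then rose to 20 N at z 0.0374, which matches the shoulder meeting the rack. It held steady at 20.6 N for the last half second. The fingers read 13.7 mm on the 14 mm head, and the tool is within about 1 mm of the measured slot centre.
- **Last picture:** the head is flush on the lip and board, with the card to the front. The right jar and the part of the cup in view look undisturbed. The left jar was only partly visible and I did not check it again.

**Disagreement:** the real fingertips turned out to be about 25 mm short of the reported TCP. I found this by touching the timer's bar and allowed for it from then on. There is also a side force of about 6 N on the tool at the end.

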